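# Clamp the mill cup and hold its bayonet lid at the half-way mark

## Robot

A 6-joint arm with a two-finger parallel gripper is mounted at the origin on a cart in front of the work surface, level with it; the furniture and walls round the work are solid. World frame = base frame: x ahead of the robot, y to its left, z up, the work surface at z = 0. Lengths are in mm, angles in rad, forces in N, time in s.
With the tool pointing down it reaches from about 275 to 1000 mm from the base axis. Payload 8.4 kg.
Tool frame: the origin (TCP) lies at the very end of the fingers, on their centre line; the grasp point (between the pads) lies 19 mm behind it; z points along the fingers, x is the direction in which the jaws open and shut, and the axes are right-handed (so a half turn about z gives the same grasp; the last joint's range is limited). The gripper opens to 85 mm and grips with 20 to 120 N. Pads are 22 mm wide; open, the fingers measure 114 mm over their backs; the gripper's body (76 mm by 85 mm) begins 54 mm behind the grasp point. The pads swing forward as they close: fully open they stand 13 mm farther back than shut.
Start: joints at [1.155, 0.353, 1.633, -0, 1.155, -0.002], TCP at [251.306, 572.253, 231.281] pointing down, gripper open.
Joint ranges: [-2.63, 2.63], [-0.92, 2.1], [0.06, 2.66], [-1.3, 4.44], [0, 2.69], [-3.02, 3.02]. Speed limits (rad/s): [2.22, 2.22, 2.79, 3.14, 3.14, 3.14].

## Interface

Orientations are given as [roll, pitch, yaw] about the fixed x, y, z axes, in that order (R = Rz(yaw) Ry(pitch) Rx(roll)).
In Python, from rig import r gives the robot as it stands.
- The arm moves only by the tool arm_command, never from a script. Its argument "targets" is a list of rows, each a list of 6 numbers: the shift along the tool's x, y, z in m, then the turn, a rotation vector about the tool's x, y, z in rad. A call has 1 to 20 rows; each row shifts and turns the commanded pose from where the row before left it, along the tool's axes as they then stand; what a row does not reach is not made up. A row lasts 1/12 s, in which the tool goes at most 41.7 mm and 7.16 degrees, less where a joint would pass 70% of its speed; a pose out of reach is approached as far as the arm can. A call is refused whole if a number of a shift passes 0.0417 or a number of a turn 0.125, either way. A call with a gripper value outside its range is refused whole. "fingers" is the finger opening in m, from 0 to 0.0854, set as the call begins (left out, the last holds). The fingers move at their own pace and stop on an object; "squeeze" is the grip in N (left out, the last holds). Time passes only in rows, so rows that do not move let the fingers close. It gives the time, the measured TCP pose, the force and the opening at its end, in the units of the state.
- r.sense(): the state, without advancing time (a new reading comes with each control period).
- r.grab_frame(name): name is "scene" or "top" or "wrist"; returns a dict with "image" (480x640x3 uint8, blue, green, red), "fx", "fy", "cx", "cy" (pixels), "k1" (the pictures are not rectified: a ray, as slopes to the right and down, at radius r is drawn at 1 + k1 r^2 times it, then the intrinsics apply), "xyz" and "orientation" of the camera in the world. Camera axes: x right, y down, z forward; pixel columns grow to the right and rows downward; lengths in mm; the calibration is good to about 2 mm. A picture is of the moment at which its call begins. There is no depth.
- r.sign_off(): hands the job in, once; it reports no verdict.
The state is a dict: "clock": time; "qpos": joint angles; "qvel": joint speeds; "joint_efforts": joint torques, N m; "eef_pos": TCP position; "tcp_rot": TCP orientation; "contact_force": force on the tool from outside, world axes, zero at the start; "wrist_torque": the same for the moment, N m; "opening": opening from 0.0 (shut) to 1.0 (fully open).
Only numpy, scipy, OpenCV 4.12 (cv2) and the standard library are available. Lean on these libraries where they do the work, as an engineer would, in place of code of your own. Each camera call takes 0.05 s, during which the arm holds its last target.

## Task

The mill cup stands loose in the cup clamp: crank the handle clockwise (seen from above) as far as it goes, so the jaw grips the cup firmly. Then lower the bayonet lid in, its two lugs through the gaps in the rim at the white marks, until its flange lies on the rim, and turn it clockwise against its spring until its white pointers stand at the orange half-way marks, well short of the red lock marks. Finish while gripping the lid and holding it there (it springs back if let go), the cup still clamped, and leave the shaker, the large cup and the wrapped sweet where they are.

Things in the scene. Friction and masses are not known exactly. Their poses are not given: they have to be found in the camera images.
- clamp: Cup clamp, fixed: dark steel base plate 96 x 262 x 12 mm, grey V jaw at its +y end, grey crank gearbox (top 48 mm up) at its -y end. Origin: on the worktop, 4 mm to +y of the plate's middle; x across the plate, y along it from gearbox to V jaw, z up. The clamped cup's axis lies at about (0, 55 mm). Jaws are 52 mm high or lower.
- crank_axis (a point): Point on the crank's vertical axis, 85 mm above the worktop (the height of the grip's middle); at clamp frame (0, -95 mm).
- crank_grip_mid (a point): Middle of the crank's upright black grip: spins freely, 20 mm in diameter, from 63 to 105 mm above the worktop, 36 mm from the crank axis; the steel crank arm is all under 64 mm. Pinch it from above, fingertips no lower than 66 mm, and carry it round the axis.
- crank (a joint): Crank angle, rad, 0 to 5.6 (hard stop), growing clockwise from above; at 0 the grip lies to -y of the axis in the clamp's frame; starts between 0 and 0.9. Stays where left; takes 2 to 4 N at the grip. Drives the jaw 2.6 mm per rad; the cup is pinched from about 3.9 rad on, then a 3 N/mm spring behind the jaw is squeezed: 6 N at about 4.7, 13 N at the stop.
- clamp_jaw: The sliding jaw with a black rubber face 60 mm wide; origin at the foot of its face, y pointing towards the cup.
- mill_cup: Mill cup, loose on the clamp (600 g): grey foot, steel collar, 80 mm diameter, 70 mm high, black flange 92 mm wide at 58-64 mm height with the marks. Origin: centre of underside; z up. Ledge in the rim (inner diameter 52, 6 thick) has two 19 mm gaps at +x and -x (white marks); clockwise from above, orange marks 45 and red 90 degrees on. Clamping shifts it a few mm and may turn it a little.
- cup_mouth (a point): Centre of the cup's mouth in the plane of the rim, 70 mm above the cup's underside.
- drive_ring (a joint): Angle, rad, of the sprung ring in the cup that the lid's lugs turn: 0 at rest (white marks), growing clockwise from above, 0.785 at the orange, 1.57 at the red lock marks. Spring 0.12 N m per rad, back to 0. Brass dogs on it hold each lug with 2.5 mm play on either side: the ring lags the lid by up to 0.1 rad.
- lid: Loose bayonet lid (120 g) standing on the worktop. Origin: centre of underside; x along grip bar and lugs; z up. Upwards: plug 48 mm diameter, 16 high, two brass lugs at its foot (62 tip to tip, 12 wide, 8 high); black flange 78 diameter, 16-23 mm; bar 52 long, 16 thick, 23-53 mm, white pointers at its ends. A half turn is the same. Seated: origin on the cup axis, 54 mm above the cup's origin.
- shaker: Bystander: steel shaker with black top, 65 mm in diameter, 103 mm high; origin at the centre of its underside.
- large_cup: Bystander: white cup, 93 x 120 x 59 mm; origin at its underside.
- sweet_blue: Bystander: blue foil-wrapped sweet, 46 x 67 x 32 mm; origin at its underside.
There are look-alikes about, which are no part of the job. What is shaped like the lid but green or turquoise is not meant.

How it is judged:
By the outcome, as a careful person would: the job done as asked, in the order asked, and still so for the second after the job is handed in, while the arm keeps its last pose, push and grip.
It also fails if it takes over 59 s, if anything falls off the work surface, if the arm or the gripper's body presses on something with over 40 N, if the wrist force passes 120 N, or if a joint passes its speed limit or range.

## Working session

There is one attempt and no reset: what is moved stays moved. The work goes in short steps, Python scripts to look and compute and a tool call to move; the robot and the scene stay as the last step left them, time stands still between calls to the robot, and variables do not carry over. Pictures are saved under pics/ and viewed, and the job is handed in when it is done.

Besides the shell and the picture viewer there is one more tool, called after ">>>" as name([rows], argument=value, ...), one row to a line, values as JSON. arm_command: Moves the arm, as the interface text tells. Its arguments: {"type":"object","properties":{"targets":{"type":"array"},"fingers":{"type":"number"},"squeeze":{"type":"number"}},"required":["targets"]}

```bash
mkdir -p pics; ls
python3 - <<'E'
from rig import r
import cv2
print(r.sense())
for n in ("scene","top","wrist"):
    f=r.grab_frame(n); cv2.imwrite(f"pics/{n}0.png",f["image"]); print(n,{k:v for k,v in f.items() if k!="image"})
E
```

```text
pics
{'clock': 0.0, 'qpos': array([ 1.15461971e+00,  3.53630011e-01,  1.63412750e+00,  2.56233928e-05,
        1.15519573e+00, -2.40914269e-03]), 'qvel': array([-0.00046459, -0.0002576 ,  0.00115553, -0.00078952, -0.00134665,
       -0.0005278 ]), 'joint_efforts': array([ 9.03918244e-04, -6.05243754e+01, -3.42069590e+01,  3.11080230e-04,
        9.19506740e-03, -3.97180486e-06]), 'eef_pos': array([251.09660804, 571.82926833, 230.5758439 ]), 'tcp_rot': array([-3.14156595e+00,  1.36053214e-03,  1.15701850e+00]), 'contact_force': array([-0.0675767 ,  0.52601401, -0.45925315]), 'wrist_torque': array([-0.04998778, -0.0017509 ,  0.03806666]), 'opening': 1.0021198232153552}
scene {'fx': 553.7544153459149, 'fy': 553.7544153459149, 'cx': 314.7870834012632, 'cy': 238.24319748153906, 'k1': -0.10622566996895057, 'xyz': array([ -176.40481821, -1155.14746748,   809.58926561]), 'orientation': array([-2.03622806e+00,  1.10116299e-03, -4.94022597e-01])}
top {'fx': 567.1349081506742, 'fy': 567.1349081506742, 'cx': 322.3541133871605, 'cy': 243.94684616786836, 'k1': -0.0821408007823037, 'xyz': array([ 222.0729948 ,   88.05941963, 1693.05203183]), 'orientation': array([-2.97704994e+00,  3.69806623e-05, -1.54646638e+00])}
wrist {'fx': 342.684814059287, 'fy': 342.684814059287, 'cx': 317.7948297245227, 'cy': 238.40120176331948, 'k1': -0.0243022123973825, 'xyz': array([177.82800852, 604.2133288 , 372.45989   ]), 'orientation': array([2.82400407e+00, 2.18038121e-03, 1.15629016e+00])}
```

View pics/top0.png

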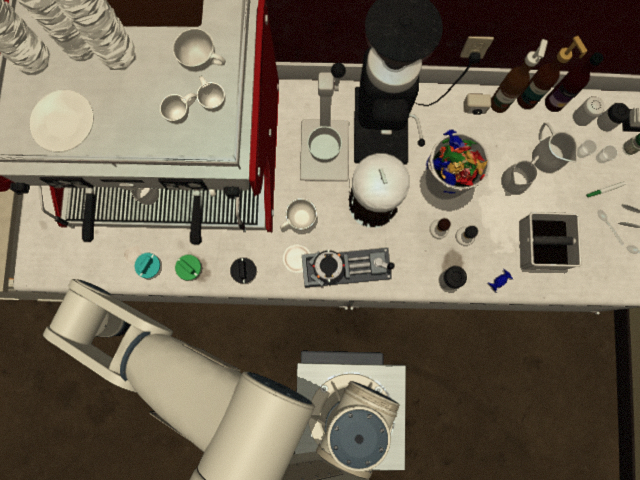

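View pics/scene0.png

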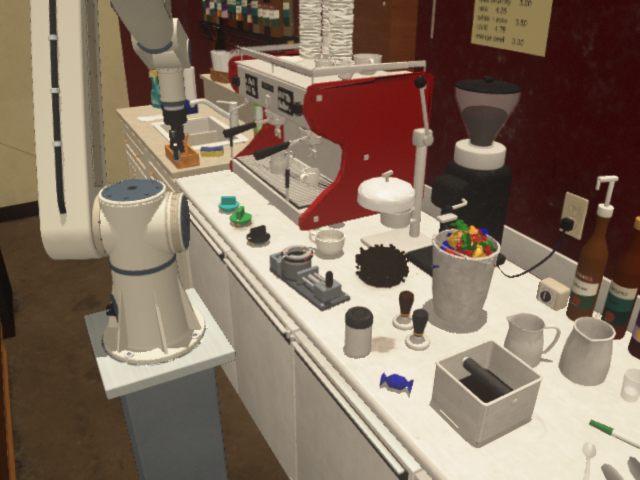

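View pics/wrist0.png

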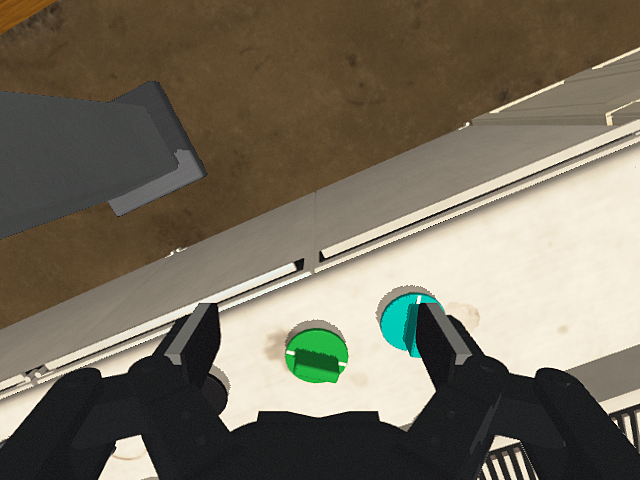

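Candidates for the lid in the top view are turquoise (147,265), green (188,267) and black (243,270). I choose black by the description. The clamp and cup are at (350,265), with the crank grip near (388,265). Next I'll check this in a close crop.

```bash
cat > h.py <<'E'
import numpy as np, cv2
from scipy.spatial.transform import Rotation as R
from rig import r
def ray(f,u,v):
    K=np.array([[f["fx"],0,f["cx"]],[0,f["fy"],f["cy"]],[0,0,1.]])
    p=cv2.undistortPoints(np.array([[[u,v]]],float),K,np.array([f["k1"],0,0,0.]))[0,0]
    d=R.from_euler('xyz',f["orientation"]).as_matrix()@np.array([p[0],p[1],1]);return np.array(f["xyz"]),d
def onz(f,u,v,z):
    o,d=ray(f,u,v);return o+d*(z-o[2])/d[2]
def proj(f,P):
    K=np.array([[f["fx"],0,f["cx"]],[0,f["fy"],f["cy"]],[0,0,1.]])
    m=R.from_euler('xyz',f["orientation"]).as_matrix()
    c=m.T@(np.array(P,float)-f["xyz"]);
    return cv2.projectPoints(c.reshape(1,1,3),np.zeros(3),np.zeros(3),K,np.array([f["k1"],0,0,0.]))[0][0,0]
def crop(f,u0,v0,u1,v1,s,name):
    cv2.imwrite("pics/"+name,cv2.resize(f["image"][v0:v1,u0:u1],None,fx=s,fy=s,interpolation=cv2.INTER_CUBIC))
E
python3 - <<'E'
from h import *
f=dict(r.grab_frame("top"))
crop(f,220,235,400,300,4,"c1.png")
for n,u,v,z in [("lid",243,270,23),("cup",328,266,70),("grip",389,265,105),("plateTL",303,253,12),("plateBR",392,277,12),("shaker",454,279,103)]:
    print(n,onz(f,u,v,z).round(1))
f=r.grab_frame("scene"); crop(f,230,210,360,320,6,"c2.png")
E
```

```text
lid [415.2 328.4  23. ]
cup [427.5  76.8  70. ]
grip [430.  -95.1 105. ]
plateTL [472.2 152.2  12. ]
plateBR [ 406.3 -115.    12. ]
shaker [ 394.7 -279.9  103. ]
```

View pics/c1.png

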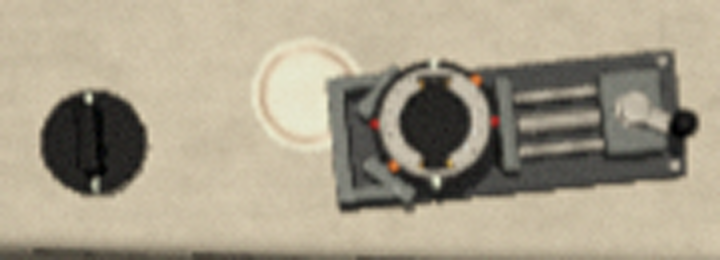

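View pics/c2.png

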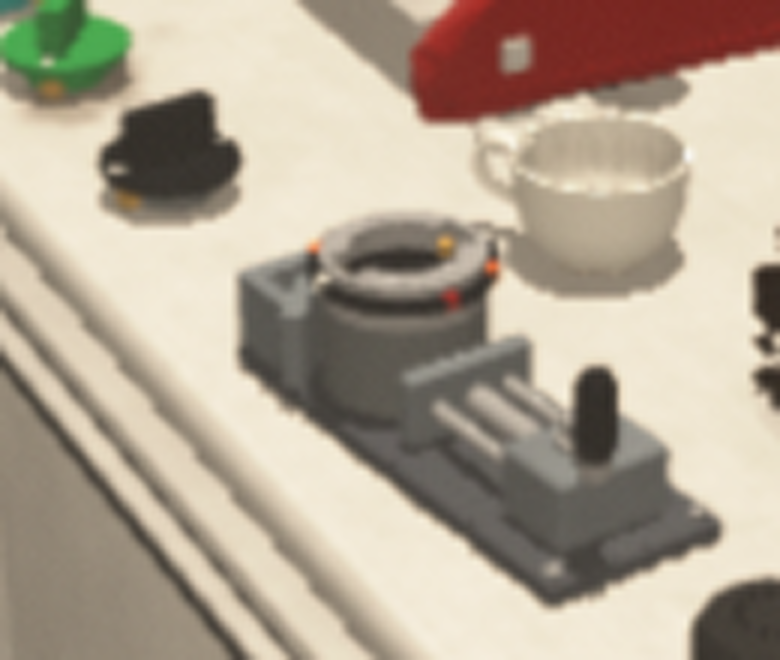

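The crop shows the black lid at (243,270), bar about along world x with white pointers. The clamp has its V jaw at the left and the crank grip tip at about (391,266). Now I'll work out the clamp's pose.

```bash
cat > m1.py <<'E'
from h import *
f=r.grab_frame("top")
C=lambda u,v,z:onz(f,220+u/4,235+v/4,z)
P=[C(u,v,12) for u,v in [(330,80),(342,210),(672,52),(684,174)]]
for p in P: print(p.round(1))
mid=sum(P)/4; yd=(P[0]+P[1]-P[2]-P[3])[:2]; print("len",np.linalg.norm(yd)/2,"mid",mid); 
yaw=np.arctan2(-yd[0],yd[1]); print("clamp yaw",yaw)
xh=np.array([np.cos(yaw),np.sin(yaw)]); yh=np.array([-np.sin(yaw),np.cos(yaw)])
o=mid[:2]-4*yh; ax=o-95*yh; print("origin",o,"axis",ax,"cup",o+55*yh)
g=C(684,123,105)[:2]; d=g-ax; print("grip",g,"r",np.linalg.norm(d),"crank",np.arctan2(-(d@xh),-(d@yh)))
w1=C(435,63,64);w2=C(436,182,64);print("cup marks",w1,w2,(w1+w2)/2,np.arctan2(*(w1-w2)[[1,0]]),np.linalg.norm(w1-w2))
w1=C(88,98,53);w2=C(96,184,53);print("lid ptr",w1,w2,(w1+w2)/2,np.arctan2(*(w1-w2)[[1,0]]),np.linalg.norm(w1-w2))
E
python3 m1.py
```

```text
[466.1 153.5  12. ]
[368.9 141.7  12. ]
[ 493.6 -102.6   12. ]
[ 401.8 -112.1   12. ]
len 256.7366677545948 mid [432.58778165  20.16614687  12.        ]
clamp yaw 0.1178055971970051
origin [433.05791485  16.19387111] axis [444.22357823 -78.14767839] cup [426.59358341  70.81266292]
grip [ 427.99446367 -100.79650837] r 27.863123634482417 crank 0.7395555867299495
cup marks [472.90283564  75.6314385   64.        ] [386.19733933  72.95498658  64.        ] [429.55008749  74.29321254  64.        ] 0.030858508756446707 86.74679524002971
lid ptr [442.5260431  328.44030046  53.        ] [379.67483859 319.68091147  53.        ] [411.10044084 324.06060597  53.        ] 0.13847513651059834 63.45865428494408
```

```bash
cat >> h.py <<'E'
def plan(xyz,yaw=None,step=38,s=None):
    s=s or r.sense(); p=np.array(s["eef_pos"]); M=R.from_euler('xyz',s["tcp_rot"])
    print("pos",p.round(1),"rot",np.array(s["tcp_rot"]).round(4),"F",np.array(s["contact_force"]).round(1),"t",round(s["clock"],2))
    if yaw is not None:
        T=R.from_euler('xyz',[np.pi,0,yaw]); rv=(M.inv()*T).as_rotvec(); n=int(np.ceil(np.abs(rv).max()/0.12)); print("turn",rv.round(4),"n",n,"each",(rv/max(n,1)).round(4)); M=T
    d=M.inv().apply(np.array(xyz)-p)/1000; n=int(np.ceil(np.linalg.norm(d)*1000/step)); print("shift",d.round(4),"n",n,"each",(d/max(n,1)).round(4))
E
python3 - <<'E'
from h import *
f=r.grab_frame("top")
for z in (150,300):print(onz(f,380,208,z))
plan((300,400,240),1.69); plan((450,-15,200),1.69,s=dict(eef_pos=[300,400,240],tcp_rot=[np.pi,0,1.69],contact_force=[0],clock=0))
E
```

```text
[583.78286565 -64.00099734 150.        ]
[548.62106974 -49.21921288 300.        ]
pos [251.3 572.2 231.1] rot [-3.1416e+00  3.0000e-04  1.1570e+00] F [ 0.3 -0.4 -0.4] t 0.35
turn [-1.00e-04  3.00e-04 -5.33e-01] n 5 each [-0.000e+00  1.000e-04 -1.066e-01]
shift [-0.1767  0.0279 -0.0089] n 5 each [-0.0353  0.0056 -0.0018]
pos [300 400 240] rot [3.1416 0.     1.69  ] F [0] t 0
turn [0. 0. 0.] n 0 each [0. 0. 0.]
shift [-0.4299  0.0996  0.04  ] n 12 each [-0.0358  0.0083  0.0033]
```

>>> arm_command([
  [0, 0, 0, 0, 0, -0.1066],
  [0, 0, 0, 0, 0, -0.1066],
  [0, 0, 0, 0, 0, -0.1066],
  [0, 0, 0, 0, 0, -0.1066],
  [0, 0, 0, 0, 0, -0.1066],
  [-0.035, 0.0056, -0.002, 0, 0, 0],
  [-0.035, 0.0056, -0.002, 0, 0, 0],
  [-0.035, 0.0056, -0.002, 0, 0, 0],
  [-0.035, 0.0056, -0.002, 0, 0, 0],
  [-0.035, 0.0056, -0.002, 0, 0, 0],
  [-0.036, 0.008, 0.003, 0, 0, 0],
  [-0.036, 0.008, 0.003, 0, 0, 0],
  [-0.036, 0.008, 0.003, 0, 0, 0],
  [-0.036, 0.008, 0.003, 0, 0, 0],
  [-0.036, 0.008, 0.003, 0, 0, 0],
  [-0.036, 0.008, 0.003, 0, 0, 0],
  [-0.036, 0.008, 0.003, 0, 0, 0],
  [-0.036, 0.008, 0.003, 0, 0, 0],
  [-0.036, 0.008, 0.003, 0, 0, 0],
  [-0.036, 0.008, 0.003, 0, 0, 0],
])

```text
clock: 2.02
eef_pos: [422.5, 52.1, 211.5]
tcp_rot: [3.141, -0.0, 1.69]
contact_force: [-0.0, 1.2, -0.2]
opening: 0.992
```

>>> arm_command([
  [-0.036, 0.008, 0.003, 0, 0, 0],
  [-0.036, 0.008, 0.003, 0, 0, 0],
  [0, 0, 0, 0, 0, 0],
  [0, 0, 0, 0, 0, 0],
])

```text
clock: 2.35
eef_pos: [446.9, -17.4, 205.2]
tcp_rot: [-3.141, -0.0, 1.686]
contact_force: [-0.8, 0.8, 1.2]
opening: 0.998
```

Run:
```python
from h import *
f=r.grab_frame("wrist"); cv2.imwrite("pics/w1.png",f["image"]); s=r.sense(); print(s["eef_pos"],s["tcp_rot"],s["clock"],s["contact_force"])
f.pop("image"); print(f)
```

```text
[446.47750239 -16.19559783 205.17761383] [-3.14119750e+00 -3.81963543e-04  1.68764573e+00] 2.4 [-0.40484363  0.77239268  0.45358606]
{'fx': 342.684814059287, 'fy': 342.684814059287, 'cx': 317.7948297245227, 'cy': 238.40120176331948, 'k1': -0.0243022123973825, 'xyz': array([367.3184762 , -26.52645222, 346.99994654]), 'orientation': array([2.82479177e+00, 1.13738210e-03, 1.68537777e+00])}
```

View pics/w1.png

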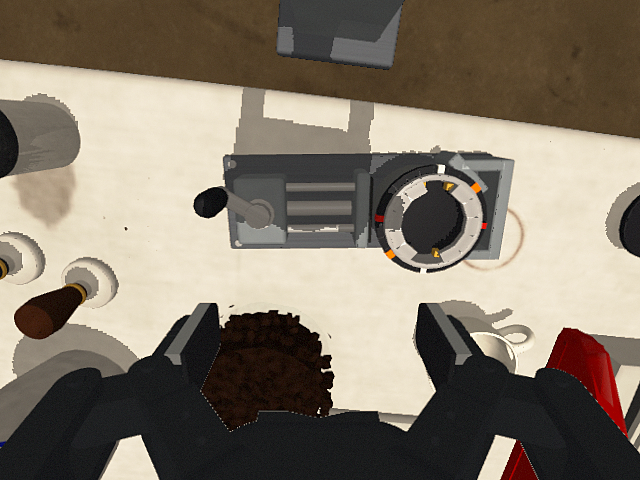

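The wrist view shows the whole clamp clearly: grip top near (205,203), crank hub near (262,214), and the cup's white marks at (442,169) and (423,270). I'll zoom in on these.

Run:
```python
from h import *
img=cv2.imread("pics/w1.png")
f=dict(image=img)
crop(f,180,140,300,260,5,"c3.png"); crop(f,365,140,525,280,5,"c4.png")
```

```text
(no output)
```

View pics/c3.png

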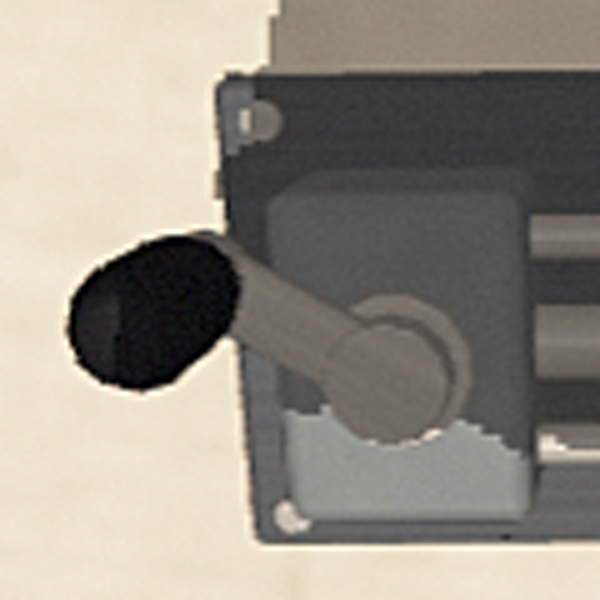

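View pics/c4.png

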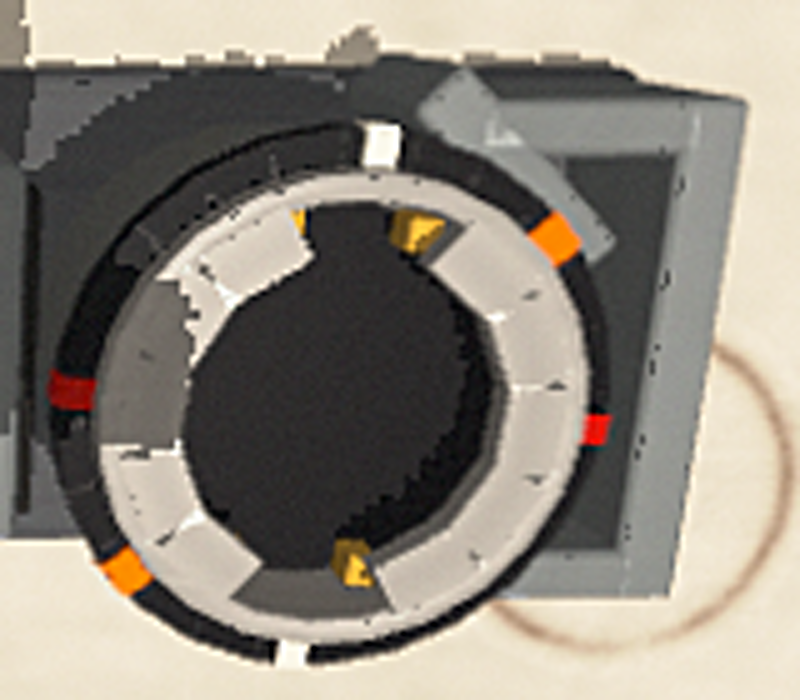

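```bash
cat > m2.py <<'E'
from h import *
f=dict(r.grab_frame("wrist"))
A=lambda u,v,z:onz(f,180+u/5,140+v/5,z)
B=lambda u,v,z:onz(f,365+u/5,140+v/5,z)
ax=A(387,378,63);print("axis",ax.round(1));
gt=A(141,319,105); gb=A(180,295,63); print("grip top/bot",gt.round(1),gb.round(1), np.linalg.norm(gt[:2]-ax[:2]),np.linalg.norm(gb[:2]-ax[:2]))
c1=A(218,80,12);c2=A(258,541,12);print("plate -y corners",c1.round(1),c2.round(1),np.linalg.norm(c1-c2), "yaw",np.arctan2(*(c2-c1)[[1,0]]))
V1=B(745,105,52);V2=B(668,595,52);print("V corners",V1,V2,np.linalg.norm(V1-V2),np.arctan2(*(V2-V1)[[1,0]]))
yaw=0.11
for n,(a,b) in dict(white=((380,143),(292,653)),orange=((556,238),(128,572)),red=((597,429),(72,391))).items():
    p,q=B(*a,64),B(*b,64); print(n,p.round(1),q.round(1),((p+q)/2).round(1),np.linalg.norm(p-q),np.arctan2(*(q-p)[[1,0]]))
E
python3 m2.py
```

```text
axis [445.  -68.6  63. ]
grip top/bot [428.8 -98.1 105. ] [ 434.7 -104.2   63. ] 33.67406948577222 37.105678865669944
plate -y corners [ 404.1 -112.2   12. ] [ 497.1 -100.9   12. ] 93.69009994528595 yaw 0.12096245028280059
V corners [374.77123276 143.15460022  52.        ] [463.45902337 154.8317082   52.        ] 89.45322272088906 0.13091231615794285
white [387.7  78.1  64. ] [478.3  82.8  64. ] [433.   80.4  64. ] 90.70487069524499 0.05189527988868606
orange [399.5 110.9  64. ] [466.4  50.6  64. ] [432.9  80.7  64. ] 90.0488429252815 -0.7338283222538241
red [431.  126.5  64. ] [434.9  35.1  64. ] [433.   80.8  64. ] 91.52454011168089 -1.5274900622193794
```

```bash
sed -i 's/,64)/,76)/g' m2.py; python3 m2.py | tail -3
python3 - <<'E'
from h import *
plan((431,-101,140),1.69); plan((431,-101,71),1.69)
E
```

```text
white [386.5  74.4  76. ] [473.3  79.   76. ] [429.9  76.7  76. ] 86.87845416524863 0.05348201919503811
orange [397.8 105.8  76. ] [461.9  48.2  76. ] [429.8  77.   76. ] 86.24902749600587 -0.7322561170674574
red [427.9 120.8  76. ] [431.8  33.3  76. ] [429.9  77.1  76. ] 87.66375448984085 -1.5259303083324245
pos [446.3 -15.  205.3] rot [-3.1414e+00 -3.0000e-04  1.6905e+00] F [-0.6 -0.1  0.2] t 2.5
turn [-0.0002 -0.0003  0.0005] n 1 each [-0.0002 -0.0003  0.0005]
shift [-0.0836 -0.0254  0.0653] n 3 each [-0.0279 -0.0085  0.0218]
pos [446.3 -15.  205.3] rot [-3.1414e+00 -3.0000e-04  1.6905e+00] F [-0.6 -0.1  0.2] t 2.5
turn [-0.0002 -0.0003  0.0005] n 1 each [-0.0002 -0.0003  0.0005]
shift [-0.0836 -0.0254  0.1343] n 5 each [-0.0167 -0.0051  0.0269]
```

>>> arm_command([
  [-0.0279, -0.0085, 0.02, 0, 0, 0],
  [-0.0279, -0.0085, 0.02, 0, 0, 0],
  [-0.0279, -0.0085, 0.02, 0, 0, 0],
  [0, 0, 0, 0, 0, 0],
  [0, 0, 0, 0, 0, 0],
], fingers=0.06)

```text
clock: 2.92
eef_pos: [430.3, -101.4, 144.6]
tcp_rot: [-3.14, -0.001, 1.689]
contact_force: [0.2, 0.9, 0.3]
opening: 0.703
```

Run:
```python
from h import *
f=dict(r.grab_frame("wrist")); img=f["image"].copy()
plan((431,-101,71),1.69)
for p in [(431,-101,105),(431,-101,63),(445,-68,63)]:
    u=proj(f,p); cv2.circle(img,tuple(int(x) for x in u),3,(0,255,0),-1)
cv2.imwrite("pics/w2.png",img)
```

```text
pos [ 431.1 -101.   145.3] rot [-3.1412e+00 -5.0000e-04  1.6902e+00] F [ 0.   1.7 -0.5] t 2.97
turn [-0.0004 -0.0005  0.0002] n 1 each [-0.0004 -0.0005  0.0002]
shift [-0.     -0.0001  0.0743] n 2 each [-0.     -0.0001  0.0371]
```

View pics/w2.png

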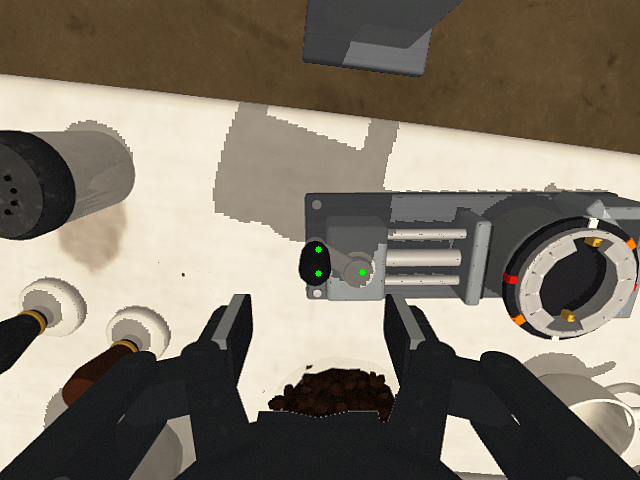

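>>> arm_command([
  [-0.0015, 0, 0.025, 0, 0, 0],
  [0, 0, 0.025, 0, 0, 0],
  [0, 0, 0.022, 0, 0, 0],
  [0, 0, 0, 0, 0, 0],
  [0, 0, 0, 0, 0, 0],
])

```text
clock: 3.38
eef_pos: [431.5, -102.1, 73.5]
tcp_rot: [-3.14, -0.001, 1.692]
contact_force: [0.2, -0.1, -0.3]
opening: 0.701
```

>>> arm_command([
  [0, 0, 0, 0, 0, 0],
  [0, 0, 0, 0, 0, 0],
  [0, 0, 0, 0, 0, 0],
  [0, 0, 0, 0, 0, 0],
  [0, 0, 0, 0, 0, 0],
], fingers=0.0, squeeze=35)

```text
clock: 3.8
eef_pos: [432.4, -103.4, 74.5]
tcp_rot: [3.139, 0.001, 1.69]
contact_force: [-0.2, 2.4, 8.9]
opening: 0.215
```

Run:
```python
from h import *
s=r.sense();print(s)
f=dict(r.grab_frame("wrist")); cv2.imwrite("pics/w3.png",f["image"])
```

```text
{'clock': 3.8, 'qpos': array([-2.38295563e-01,  3.10031201e-01,  2.13921795e+00,  4.64510482e-04,
        6.90118002e-01, -1.92835352e+00]), 'qvel': array([-0.00047615,  0.00236783, -0.00091321,  0.00163793,  0.00040293,
       -0.00023679]), 'joint_efforts': array([-7.53017887e-01, -4.13732350e+01, -2.01395702e+01, -4.53525027e-01,
       -3.77213862e-01,  3.19781109e-03]), 'eef_pos': array([ 432.40051836, -103.38690784,   74.48460266]), 'tcp_rot': array([3.13940418e+00, 5.01114324e-04, 1.68969952e+00]), 'contact_force': array([-0.20642305,  2.3761226 ,  8.93195321]), 'wrist_torque': array([ 0.41108126,  0.06969227, -0.01475872]), 'opening': 0.21533742115320592}
```

View pics/w3.png

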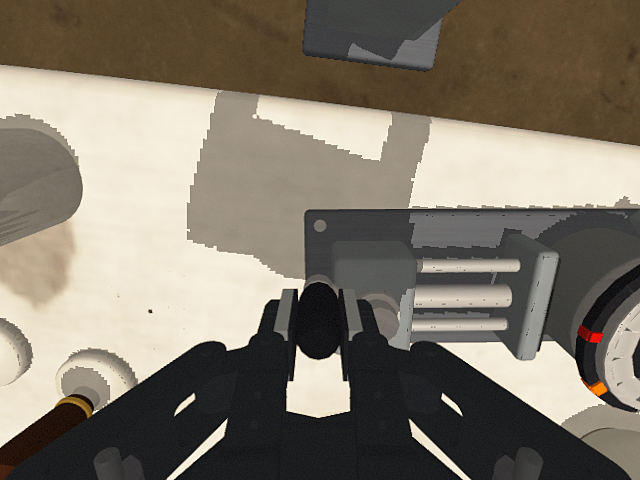

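The grip is held: opening is 18 mm, and it sits centred between the pads at about (319,320). Next I'll plan the arc around the axis.

Run:
```python
import numpy as np
t=np.arange(0.5,5.9,0.15)
for i in range(len(t)-1):
    if i%10==0: print("--",round(t[i],2))
    print([round(.036*(np.cos(t[i])-np.cos(t[i+1])),4),round(.036*(np.sin(t[i])-np.sin(t[i+1])),4)],end=" ")
```

```text
-- 0.5
[np.float64(0.0029), np.float64(-0.0045)] [np.float64(0.0036), np.float64(-0.004)] [np.float64(0.0041), np.float64(-0.0035)] [np.float64(0.0046), np.float64(-0.0028)] [np.float64(0.005), np.float64(-0.0021)] [np.float64(0.0052), np.float64(-0.0013)] [np.float64(0.0054), np.float64(-0.0005)] [np.float64(0.0054), np.float64(0.0003)] [np.float64(0.0053), np.float64(0.0011)] [np.float64(0.0051), np.float64(0.0019)] -- 2.0
[np.float64(0.0047), np.float64(0.0026)] [np.float64(0.0043), np.float64(0.0033)] [np.float64(0.0037), np.float64(0.0039)] [np.float64(0.0031), np.float64(0.0044)] [np.float64(0.0024), np.float64(0.0048)] [np.float64(0.0017), np.float64(0.0051)] [np.float64(0.0009), np.float64(0.0053)] [np.float64(0.0001), np.float64(0.0054)] [np.float64(-0.0007), np.float64(0.0053)] [np.float64(-0.0015), np.float64(0.0052)] -- 3.5
[np.float64(-0.0023), np.float64(0.0049)] [np.float64(-0.003), np.float64(0.0045)] [np.float64(-0.0036), np.float64(0.004)] [np.float64(-0.0042), np.float64(0.0034)] [np.float64(-0.0046), np.float64(0.0028)] [np.float64(-0.005), np.float64(0.002)] [np.float64(-0.0052), np.float64(0.0013)] [np.float64(-0.0054), np.float64(0.0005)] [np.float64(-0.0054), np.float64(-0.0003)] [np.float64(-0.0053), np.float64(-0.0011)] -- 5.0
[np.float64(-0.005), np.float64(-0.0019)] [np.float64(-0.0047), np.float64(-0.0026)] [np.float64(-0.0043), np.float64(-0.0033)] [np.float64(-0.0037), np.float64(-0.0039)] [np.float64(-0.0031), np.float64(-0.0044)] [np.float64(-0.0024), np.float64(-0.0048)]
```

>>> arm_command([
  [0.0029, -0.0045, -0.001, 0, 0, 0],
  [0.0036, -0.004, 0, 0, 0, 0],
  [0.0041, -0.0035, 0, 0, 0, 0],
  [0.0046, -0.0028, 0, 0, 0, 0],
  [0.005, -0.0021, 0, 0, 0, 0],
])

```text
clock: 4.27
eef_pos: [413.7, -85.3, 74.8]
tcp_rot: [3.138, 0.001, 1.689]
contact_force: [7.4, 0.4, -8.1]
opening: 0.218
```

>>> arm_command([
  [0.0052, -0.0013, 0, 0, 0, 0],
  [0.0054, -0.0005, 0, 0, 0, 0],
  [0.0054, 0.0003, 0, 0, 0, 0],
  [0.0053, 0.0011, 0, 0, 0, 0],
  [0.0051, 0.0019, 0, 0, 0, 0],
])

```text
clock: 4.68
eef_pos: [412.1, -59.2, 74.8]
tcp_rot: [3.138, 0.002, 1.69]
contact_force: [5.6, -5.4, -7.5]
opening: 0.217
```

>>> arm_command([
  [0.0047, 0.0026, 0.0005, 0, 0, 0],
  [0.0043, 0.0033, 0, 0, 0, 0],
  [0.0037, 0.0039, 0, 0, 0, 0],
  [0.0031, 0.0044, 0, 0, 0, 0],
  [0.0024, 0.0048, 0, 0, 0, 0],
  [0.0017, 0.0051, 0, 0, 0, 0],
  [0.0009, 0.0053, 0, 0, 0, 0],
  [0.0001, 0.0054, 0, 0, 0, 0],
  [-0.0007, 0.0053, 0, 0, 0, 0],
  [-0.0015, 0.0052, 0, 0, 0, 0],
])

```text
clock: 5.52
eef_pos: [453.1, -34.7, 74.5]
tcp_rot: [-3.141, -0.0, 1.69]
contact_force: [-3.2, 1.5, 8.4]
opening: 0.218
```

>>> arm_command([
  [-0.0023, 0.0049, 0, 0, 0, 0],
  [-0.003, 0.0045, 0, 0, 0, 0],
  [-0.0036, 0.004, 0, 0, 0, 0],
  [-0.0042, 0.0034, 0, 0, 0, 0],
  [-0.0046, 0.0028, 0, 0, 0, 0],
  [-0.005, 0.002, 0, 0, 0, 0],
  [-0.0052, 0.0013, 0, 0, 0, 0],
  [-0.0054, 0.0005, 0, 0, 0, 0],
])

```text
clock: 6.18
eef_pos: [482.1, -64.9, 74.7]
tcp_rot: [3.138, -0.0, 1.69]
contact_force: [3.6, 4.3, 1.8]
opening: 0.218
```

Run:
```python
from h import *
s=r.sense();print(s)
f=dict(r.grab_frame("wrist")); cv2.imwrite("pics/w4.png",f["image"])
```

```text
{'clock': 6.1833, 'qpos': array([-1.37595831e-01,  3.60690135e-01,  2.05371083e+00,  1.54346801e-03,
        7.24194552e-01, -1.82825832e+00]), 'qvel': array([-0.12797451,  0.02529959, -0.04289097, -0.00119701,  0.01945436,
       -0.127052  ]), 'joint_efforts': array([ -1.1830987 , -48.08954358, -19.71823275,  -1.04843471,
         0.95688712,   0.22349732]), 'eef_pos': array([482.07355288, -64.88501402,  74.69319678]), 'tcp_rot': array([ 3.13843362e+00, -2.29239172e-04,  1.68950828e+00]), 'contact_force': array([3.58369645, 4.27575483, 1.84100258]), 'wrist_torque': array([ 0.7632266 , -0.48324389, -0.09893078]), 'opening': 0.2184537454074275}
```

View pics/w4.png

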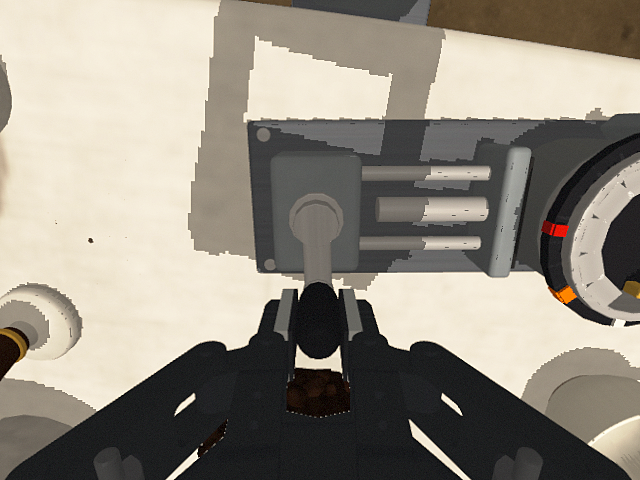

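The crank is at about 4.7 rad and tracking well, with the grip still centred at (319,320). I'll go on to the stop.

>>> arm_command([
  [-0.0054, -0.0003, 0, 0, 0, 0],
  [-0.0053, -0.0011, 0, 0, 0, 0],
  [-0.005, -0.0019, 0, 0, 0, 0],
  [-0.0047, -0.0026, 0, 0, 0, 0],
  [-0.0043, -0.0033, 0, 0, 0, 0],
  [-0.0037, -0.0039, 0, 0, 0, 0],
  [0, 0, 0, 0, 0, 0],
])

```text
clock: 6.82
eef_pos: [472.4, -95.2, 74.7]
tcp_rot: [3.138, 0.0, 1.689]
contact_force: [6.2, 1.8, 2.6]
opening: 0.216
```

>>> arm_command([
  [-0.0015, -0.0021, 0, 0, 0, 0],
  [-0.0014, -0.0022, 0, 0, 0, 0],
  [0, 0, 0, 0, 0, 0],
])

```text
clock: 7.07
eef_pos: [471.4, -96.2, 74.9]
tcp_rot: [3.132, -0.002, 1.687]
contact_force: [18.3, 22.9, -4.8]
opening: 0.215
```

The force jumped to 29 N against the motion within a millimetre or so of travel, at the predicted 5.6 rad position. That is the hard stop. I'll relax the push, release and rise.

>>> arm_command([
  [0.0026, 0.0038, 0, 0, 0, 0],
  [0, 0, 0, 0, 0, 0],
])

```text
clock: 7.23
eef_pos: [472.4, -95.0, 74.7]
tcp_rot: [3.138, 0.001, 1.69]
contact_force: [5.3, 0.3, 5.2]
opening: 0.218
```

>>> arm_command([
  [0, 0, 0, 0, 0, 0],
  [0, 0, 0, 0, 0, 0],
  [0, 0, 0, 0, 0, 0],
  [0, 0, 0, 0, 0, 0],
  [0, 0, -0.025, 0, 0, 0],
  [0, 0, -0.035, 0, 0, 0],
  [0, 0, -0.04, 0, 0, 0],
  [0.038, 0, -0.02, 0, 0, 0],
  [0.038, -0.005, 0, 0, 0, 0],
  [0.03, -0.005, 0, 0, 0, 0],
  [0, 0, 0, 0, 0, 0],
  [0, 0, 0, 0, 0, 0],
], fingers=0.06)

```text
clock: 8.23
eef_pos: [447.2, 8.6, 193.1]
tcp_rot: [-3.141, 0.0, 1.693]
contact_force: [0.5, -0.2, 0.1]
opening: 0.702
```

Run:
```python
from h import *
s=r.sense();print(s["clock"],s["eef_pos"],s["contact_force"])
f=dict(r.grab_frame("wrist")); cv2.imwrite("pics/w5.png",f["image"]); print(f["xyz"],f["orientation"])
```

```text
8.2333 [447.19211085   8.55333503 193.14218346] [ 0.54207297 -0.17680689  0.0905373 ]
[367.75410835  -1.1157816  335.02586632] [2.82511922e+00 1.28008063e-03 1.69195161e+00]
```

View pics/w5.png

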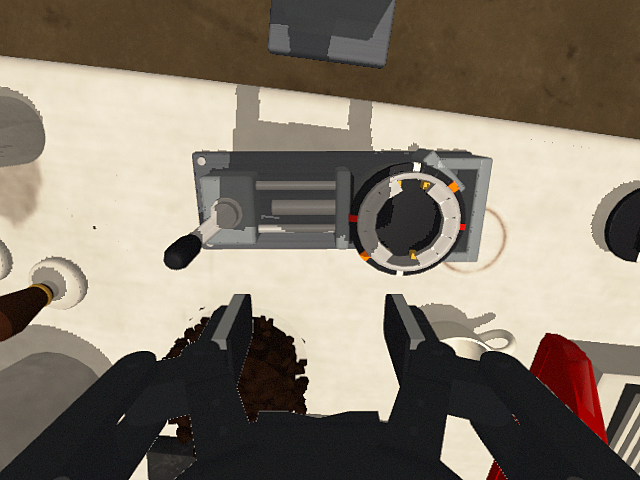

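The crank rests at the stop and the jaw is against the cup. White marks are at (417,167) and (400,272). I'll measure the marks in the clamped position.

```bash
cat > marks.py <<'E'
from h import *
import sys
def blobs(f,box):
    u0,v0,u1,v1=box; im=f["image"][v0:v1,u0:u1]; h=cv2.cvtColor(im,cv2.COLOR_BGR2HSV); out={}
    H,S,V=h[...,0].astype(int),h[...,1],h[...,2]
    for n,m in dict(orange=(H>=9)&(H<=19)&(S>200)&(V>120),red=((H<=5)|(H>174))&(S>180)&(V>80)).items():
        k,l,st,c=cv2.connectedComponentsWithStats(m.astype(np.uint8)); out[n]=[(c[i]+[u0,v0],st[i,4]) for i in range(1,k) if st[i,4]>5]
    return out
E
python3 - <<'E'
from marks import *
f=dict(r.grab_frame("wrist"))
b=blobs(f,(340,150,480,285))
for n,l in b.items():
    for c,a in l: print(n,c.round(1),a,onz(f,*c,76).round(1))
crop(f,340,150,480,285,5,"c5.png")
E
```

```text
orange [454.3 186.1] 64 [398.4 106.   76. ]
orange [365.6 255.1] 55 [461.9  48.   76. ]
red [353.7 217.5] 55 [432.1  33.7  76. ]
red [463.5 225.9] 34 [428.4 120.8  76. ]
```

View pics/c5.png

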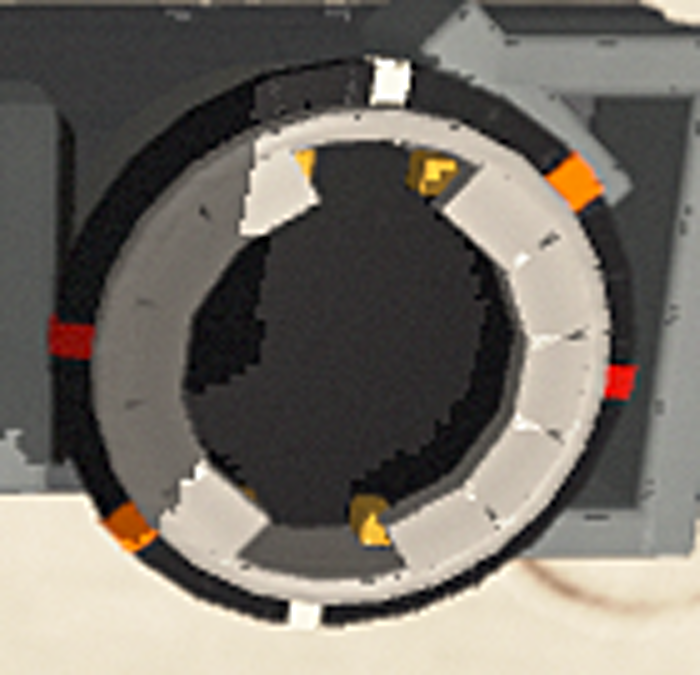

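Run:
```python
from h import *
ft=dict(r.grab_frame("top")); fs=dict(r.grab_frame("scene"))
cv2.imwrite("pics/top1.png",ft["image"]); crop(ft,170,170,270,290,5,"c6.png"); crop(fs,200,110,330,250,5,"c7.png")
plan((413,326,170),1.71)
```

```text
pos [448.2   6.8 193. ] rot [-3.1411e+00  2.0000e-04  1.6891e+00] F [ 0.3 -0.3 -0.2] t 8.43
turn [-0.0005  0.0002 -0.0209] n 1 each [-0.0005  0.0002 -0.0209]
shift [0.321  0.0095 0.023 ] n 9 each [0.0357 0.0011 0.0026]
```

View pics/c6.png

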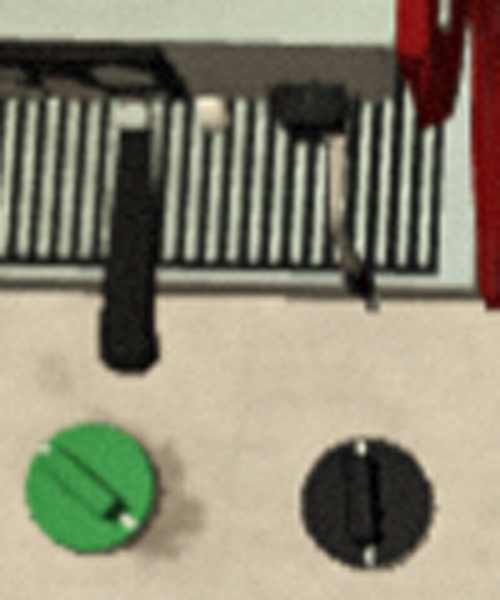

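View pics/c7.png

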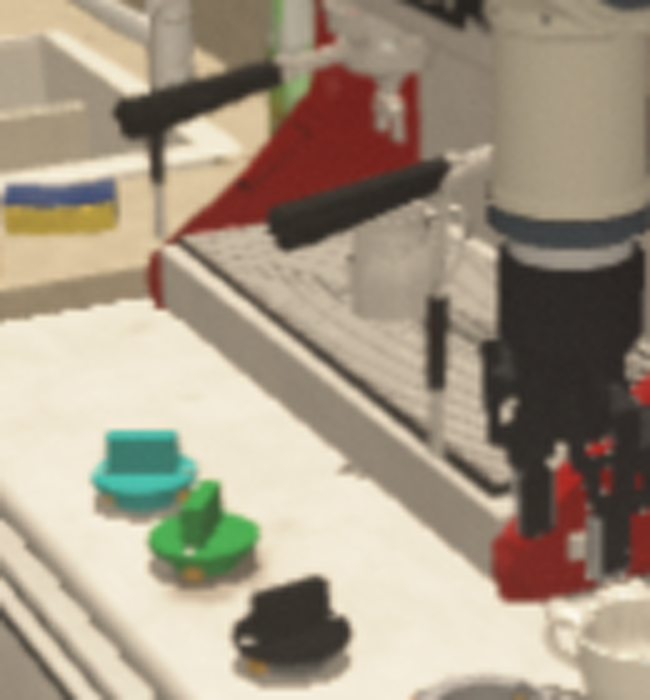

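>>> arm_command([
  [0.0357, 0.001, 0.002, 0, 0, -0.02],
  [0.0357, 0.001, 0.002, 0, 0, 0],
  [0.0357, 0.001, 0.002, 0, 0, 0],
  [0.0357, 0.001, 0.002, 0, 0, 0],
  [0.0357, 0.001, 0.002, 0, 0, 0],
  [0.0357, 0.001, 0.002, 0, 0, 0],
  [0.0357, 0.001, 0.003, 0, 0, 0],
  [0.0357, 0.001, 0.003, 0, 0, 0],
  [0.0357, 0.001, 0.003, 0, 0, 0],
  [0, 0, 0, 0, 0, 0],
  [0, 0, 0, 0, 0, 0],
])

```text
clock: 9.35
eef_pos: [413.3, 327.8, 171.5]
tcp_rot: [-3.141, 0.001, 1.712]
contact_force: [0.5, -0.7, 0.4]
opening: 0.7
```

Run:
```python
from h import *
f=dict(r.grab_frame("wrist")); cv2.imwrite("pics/w6.png",f["image"]); plan((413,326,170))
```

```text
pos [413.3 326.7 171.6] rot [-3.1405e+00  1.0000e-03  1.7104e+00] F [-0.2 -0.9 -0.1] t 9.4
shift [-0.0007 -0.0004  0.0016] n 1 each [-0.0007 -0.0004  0.0016]
```

View pics/w6.png

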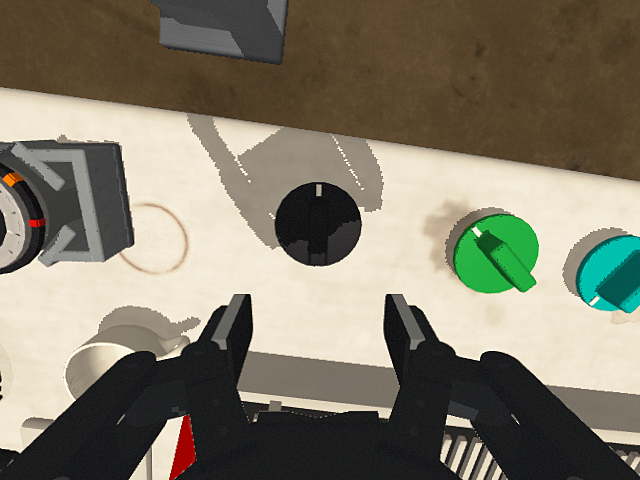

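The black lid is at (318,224) between the fingers, its bar about parallel to the pads, with one pointer at (319,190).

Run:
```python
from h import *
f=dict(r.grab_frame("wrist")); im=f["image"]
g=(im.max(2)<75).astype(np.uint8); g[:, :260]=0; g[:,375:]=0; g[:170]=0; g[285:]=0
g=cv2.morphologyEx(g,cv2.MORPH_CLOSE,np.ones((9,9)))
cs,_=cv2.findContours(g,cv2.RETR_EXTERNAL,cv2.CHAIN_APPROX_NONE); c=max(cs,key=cv2.contourArea); print(cv2.fitEllipse(c),cv2.boundingRect(c))
P=np.array([onz(f,*q,21)[:2] for q in c[:,0,:]]); ctr,rad=cv2.minEnclosingCircle(P.astype(np.float32)); print("lid",ctr,"r",rad, P.mean(0))
crop(f,265,170,375,280,6,"c8.png")
```

```text
((319.0970764160156, 223.90634155273438), (82.8461685180664, 85.48804473876953), 89.26225280761719) (276, 183, 87, 83)
lid (416.725341796875, 327.8211669921875) r 38.67515563964844 [416.03290846 327.65688736]
```

View pics/c8.png

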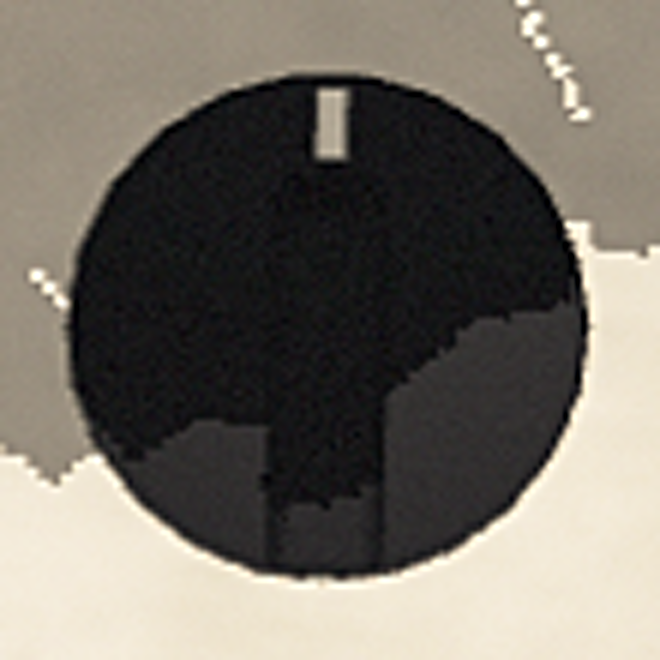

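Run:
```python
from h import *
f=dict(r.grab_frame("wrist"))
p=onz(f,320.3,190.7,23)[:2]; d=np.array([416.4,327.7])-p; print(p,np.linalg.norm(d),np.arctan2(d[1],d[0]))
a=onz(f,265+326/6,170+500/6,53)[:2]; d=a-p;print(a,np.arctan2(d[1],d[0]))
a=onz(f,265+269/6,170+480/6,53)[:2];b=onz(f,265+383/6,170+480/6,53)[:2];print("bar width",np.linalg.norm(a-b),(a+b)/2)
plan((416.5,327.5,60),1.68)
```

```text
[385.52889542 323.8343203 ] 31.11219339314395 0.12457160357394308
[430.99662336 329.31253415] 0.11990776485195533
bar width 15.372261324358629 [428.14618744 328.91242163]
pos [413.4 325.8 171.9] rot [-3.1409e+00  8.0000e-04  1.7086e+00] F [ 0.2 -0.2 -0.2] t 9.5
turn [-0.0007  0.0008  0.0286] n 1 each [-0.0007  0.0008  0.0286]
shift [0.0014 0.0033 0.1119] n 3 each [0.0005 0.0011 0.0373]
```

>>> arm_command([
  [0.0012, 0.0033, 0.037, 0, 0, 0.016],
  [0, 0, 0.037, 0, 0, 0],
  [0, 0, 0.03, 0, 0, 0],
  [0, 0, 0.02, 0, 0, 0],
  [0, 0, 0.015, 0, 0, 0],
  [0, 0, 0, 0, 0, 0],
  [0, 0, 0, 0, 0, 0],
])

```text
clock: 10.08
eef_pos: [416.3, 327.4, 33.0]
tcp_rot: [-3.14, 0.001, 1.692]
contact_force: [-0.2, -0.3, 0.6]
opening: 0.702
```

>>> arm_command([
  [0, 0, 0.004, 0, 0, 0],
  [0, 0, 0, 0, 0, 0],
  [0, 0, 0, 0, 0, 0],
  [0, 0, 0, 0, 0, 0],
  [0, 0, 0, 0, 0, 0],
  [0, 0, 0, 0, 0, 0],
  [0, 0, 0, 0, 0, 0],
], fingers=0.0, squeeze=50)

```text
clock: 10.67
eef_pos: [416.7, 329.0, 30.1]
tcp_rot: [3.14, -0.0, 1.694]
contact_force: [0.4, -2.2, 7.2]
opening: 0.175
```

Run:
```python
from h import *
f=dict(r.grab_frame("wrist")); cv2.imwrite("pics/w7.png",f["image"]); plan((413,326,170))
```

```text
pos [416.7 329.   30.1] rot [ 3.1404e+00 -4.0000e-04  1.6943e+00] F [-1.  -2.6  7.6] t 10.72
shift [-0.0025 -0.0039 -0.1399] n 4 each [-0.0006 -0.001  -0.035 ]
```

View pics/w7.png

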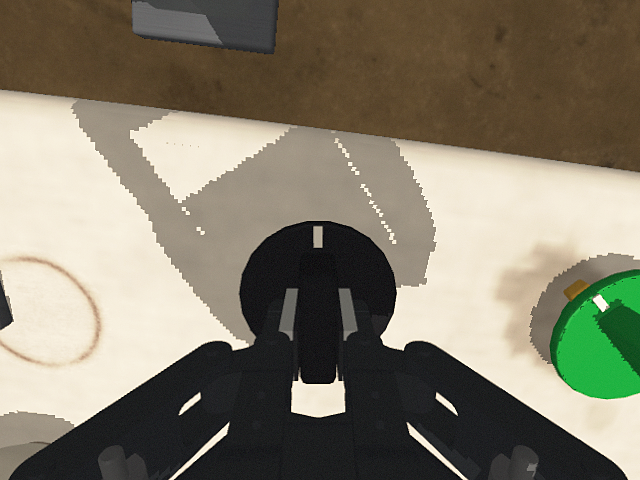

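Gripped: opening 15 mm, bar between the pads, pointer at (318,237). I'll lift and check the hold.

>>> arm_command([
  [0, 0, -0.01, 0, 0, 0],
  [0, 0, -0.025, 0, 0, 0],
  [0, 0, -0.04, 0, 0, 0],
  [0, 0, -0.04, 0, 0, 0],
  [0, 0, -0.025, 0, 0, 0],
  [0, 0, 0, 0, 0, 0],
  [0, 0, 0, 0, 0, 0],
])

```text
clock: 11.3
eef_pos: [416.8, 329.4, 171.2]
tcp_rot: [3.138, -0.002, 1.694]
contact_force: [-1.4, -0.6, -1.8]
opening: 0.176
```

Run:
```python
from h import *
f=dict(r.grab_frame("wrist")); cv2.imwrite("pics/w8.png",f["image"]); print(f["xyz"]); plan((430,77,165),1.616)
s=r.sense(); print(s["wrist_torque"],s["opening"])
```

```text
[336.88509731 319.28628571 312.75481923]
pos [415.9 328.7 169.5] rot [ 3.1410e+00 -4.0000e-04  1.6941e+00] F [-0.7  0.2 -2.1] t 11.35
turn [ 0.0005 -0.0004  0.0781] n 1 each [ 0.0005 -0.0004  0.0781]
shift [-0.2521  0.0027  0.0045] n 7 each [-0.036   0.0004  0.0006]
[ 0.03177268  0.0158113  -0.04010989] 0.17098832362073457
```

View pics/w8.png

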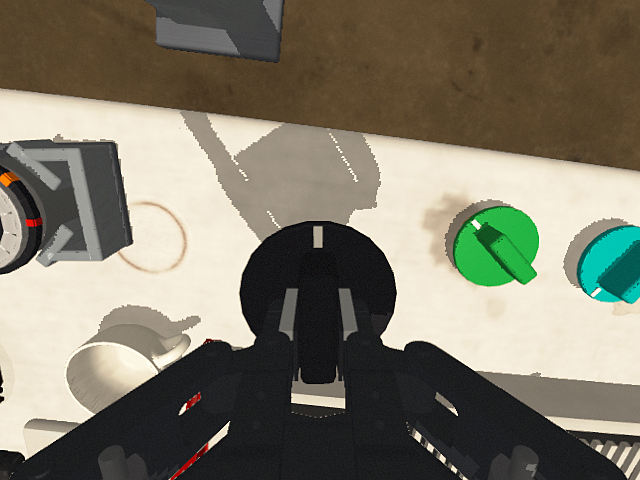

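```bash
cat > lidtool.py <<'E'
from h import *
from scipy.optimize import least_squares
def lidtool(f,s,zoff=30.1):
    im=f["image"]; g=(im.max(2)<75).astype(np.uint8); g[:210]=0; g[335:]=0; g[:,:225]=0; g[:,410:]=0
    g=cv2.morphologyEx(g,cv2.MORPH_CLOSE,np.ones((15,15)))
    pts=[]
    for v in range(240,300,3):
        u=np.where(g[v])[0]; pts+= [(u[0],v),(u[-1]+1,v)]
    for u in range(285,352,4):
        v=np.where(g[:,u])[0]; pts.append((u,v[0]))
    z=s["eef_pos"][2]-zoff+22
    P=np.array([onz(f,*q,z)[:2] for q in pts])
    sol=least_squares(lambda x:np.hypot(*(P-x).T)-39,P.mean(0),loss="soft_l1"); c=sol.x
    print("resid",np.abs(sol.fun).mean())
    M=R.from_euler('xyz',s["tcp_rot"]).as_matrix(); d=np.r_[c-s["eef_pos"][:2],0]; return c,(M.T@d)
E
python3 - <<'E'
from lidtool import *
f=dict(r.grab_frame("wrist")); s=r.sense(); c,t=lidtool(f,s); print(c,t)
z=s["eef_pos"][2]-30.1+23; p=onz(f,318,237,z); M=R.from_euler('xyz',s["tcp_rot"]).as_matrix(); print("pointer tool",M.T@(p-s["eef_pos"]))
E
```

```text
resid 0.4274519410182386
[416.26367533 328.71176887] [ 0.33072573  0.89531158 -0.00129651]
pointer tool [  0.3036015  -31.03986047   7.13728975]
```

The lid is held centred: offset in the tool frame is under 1 mm, and the pointer sits at r = 31 as before. Next I carry it over the cup.

>>> arm_command([
  [0, 0, 0, 0, 0, 0.078],
  [-0.036, 0.0003, 0, 0, 0, 0],
  [-0.036, 0.0003, 0, 0, 0, 0],
  [-0.036, 0.0003, 0, 0, 0, 0],
  [-0.036, 0.0003, 0, 0, 0, 0],
  [-0.036, 0.0003, 0, 0, 0, 0],
  [-0.036, 0.0003, 0, 0, 0, 0],
  [-0.036, 0.0003, 0, 0, 0, 0],
  [0, 0, 0.02, 0, 0, 0],
  [0, 0, 0.02, 0, 0, 0],
  [0, 0, 0, 0, 0, 0],
  [0, 0, 0, 0, 0, 0],
])

```text
clock: 12.4
eef_pos: [427.8, 76.7, 127.6]
tcp_rot: [-3.136, 0.001, 1.616]
contact_force: [-0.3, 0.2, 0.0]
opening: 0.173
```

Run:
```python
from lidtool import *
from marks import blobs
f=dict(r.grab_frame("wrist")); s=r.sense(); cv2.imwrite("pics/w9.png",f["image"]); plan((429.6,77.1,130),1.616)
for n,l in blobs(f,(200,200,440,400)).items():
    for c,a in l: print(n,c.round(1),a,onz(f,*c,76).round(1))
print(lidtool(f,s))
```

```text
pos [428.9  77.2 128.6] rot [-3.1388e+00  3.0000e-04  1.6163e+00] F [ 0.4  0.6 -2.2] t 12.45
turn [-0.0028  0.0003  0.0003] n 1 each [-0.0028  0.0003  0.0003]
shift [-0.0001  0.0007 -0.0014] n 1 each [-0.0001  0.0007 -0.0014]
orange [370.7 220. ] 131 [398.3 106.1  76. ]
red [244.4 265.3] 7 [430.3  31.7  76. ]
red [392.1 266.8] 18 [427.2 121.9  76. ]
resid 3.026414402269125
(array([422.11967328,  78.63338224]), array([ 1.78629846, -6.66759672,  0.01774313]))
```

View pics/w9.png

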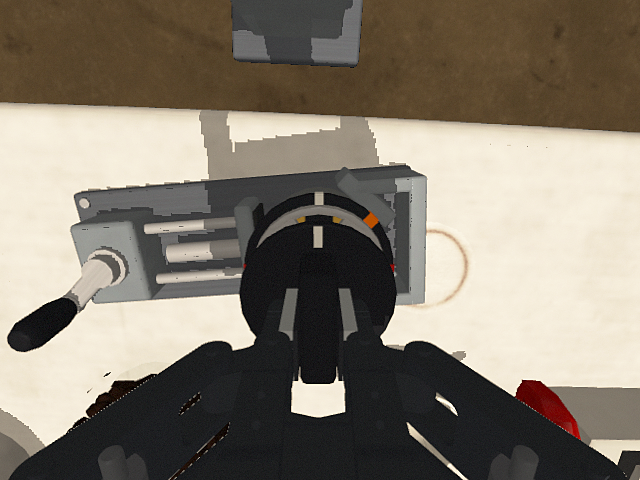

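The pointer at (318,237) lines up with the cup's white mark at (319,199), and the orange mark gives the same cup position as before. I'll lower in steps and watch the force.

>>> arm_command([
  [0, 0.0006, 0.006, 0, 0, 0],
  [0, 0, 0.006, 0, 0, 0],
  [0, 0, 0.003, 0, 0, 0],
  [0, 0, 0.003, 0, 0, 0],
  [0, 0, 0, 0, 0, 0],
])

```text
clock: 12.87
eef_pos: [429.9, 77.3, 110.7]
tcp_rot: [-3.141, 0.0, 1.616]
contact_force: [-1.1, -0.3, -1.4]
opening: 0.179
```

>>> arm_command([
  [0, 0, 0.002, 0, 0, 0],
  [0, 0, 0.002, 0, 0, 0],
  [0, 0, 0.002, 0, 0, 0],
  [0, 0, 0, 0, 0, 0],
])

```text
clock: 13.2
eef_pos: [430.1, 77.1, 104.9]
tcp_rot: [-3.141, 0.0, 1.616]
contact_force: [-0.5, 0.6, -0.3]
opening: 0.177
```

>>> arm_command([
  [0, 0, 0.002, 0, 0, 0],
  [0, 0, 0.002, 0, 0, 0],
  [0, 0, 0.002, 0, 0, 0],
  [0, 0, 0, 0, 0, 0],
])

```text
clock: 13.53
eef_pos: [430.1, 77.1, 98.8]
tcp_rot: [-3.141, 0.0, 1.616]
contact_force: [0.2, -0.8, -1.0]
opening: 0.174
```

>>> arm_command([
  [0, 0, 0.0015, 0, 0, 0],
  [0, 0, 0.0015, 0, 0, 0],
  [0, 0, 0, 0, 0, 0],
])

```text
clock: 13.78
eef_pos: [430.4, 77.1, 96.2]
tcp_rot: [3.141, 0.0, 1.616]
contact_force: [0.5, 0.6, -0.0]
opening: 0.174
```

Run:
```python
from lidtool import *
f=dict(r.grab_frame("wrist")); s=r.sense(); cv2.imwrite("pics/w10.png",f["image"]); plan((429.6,77.1,96),1.616); print(s["wrist_torque"])
crop(f,200,160,440,340,3,"c10.png")
```

```text
pos [430.3  77.1  96.2] rot [3.1415 0.     1.616 ] F [0.7 0.6 0.2] t 13.83
turn [ 0.0001  0.     -0.    ] n 1 each [ 0.0001  0.     -0.    ]
shift [-0.     -0.0007  0.0002] n 1 each [-0.     -0.0007  0.0002]
[-0.00010135  0.0008225   0.00284865]
```

View pics/c10.png

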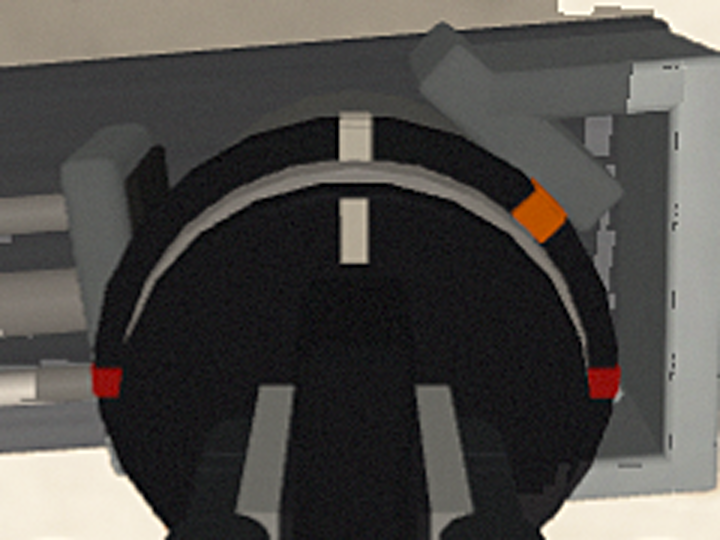

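The lugs are in through the gaps and the pointer is aligned with the white mark (crop x 354 vs 355). The flange is about on the rim with no contact force yet, so I'll press lightly.

>>> arm_command([
  [0, 0, 0.0006, 0, 0, 0],
  [0, 0, 0.0006, 0, 0, 0],
  [0, 0, 0, 0, 0, 0],
])

```text
clock: 14.08
eef_pos: [430.4, 77.1, 96.0]
tcp_rot: [3.141, 0.0, 1.616]
contact_force: [-5.7, -2.4, 19.1]
opening: 0.178
```

>>> arm_command([
  [0, -0.0006, -0.0007, 0, 0, 0],
  [0, 0, 0, 0, 0, 0],
])

```text
clock: 14.25
eef_pos: [429.9, 77.1, 96.1]
tcp_rot: [3.141, -0.0, 1.616]
contact_force: [-2.7, -0.9, 8.4]
opening: 0.173
```

>>> arm_command([
  [0, 0, 0, 0, 0, 0.08],
  [0, 0, 0, 0, 0, 0.08],
  [0, 0, 0, 0, 0, 0.08],
  [0, 0, 0, 0, 0, 0],
])

```text
clock: 14.58
eef_pos: [430.1, 77.4, 96.1]
tcp_rot: [3.141, -0.001, 1.371]
contact_force: [-0.3, -0.1, 5.6]
opening: 0.177
```

Turning freely with a light seat force. I'll continue to about 0.72 rad, then look.

>>> arm_command([
  [0, 0, 0, 0, 0, 0.08],
  [0, 0, 0, 0, 0, 0.08],
  [0, 0, 0, 0, 0, 0.08],
  [0, 0, 0, 0, 0, 0.08],
  [0, 0, 0, 0, 0, 0.08],
  [0, 0, 0, 0, 0, 0.08],
  [0, 0, 0, 0, 0, 0],
])

```text
clock: 15.17
eef_pos: [430.2, 77.4, 96.0]
tcp_rot: [3.141, -0.001, 0.891]
contact_force: [-1.5, 0.7, 5.6]
opening: 0.177
```

Run:
```python
from lidtool import *
f=dict(r.grab_frame("wrist")); s=r.sense(); cv2.imwrite("pics/w11.png",f["image"]); plan((429.6,77.1,96),1.616-.785); print(s["wrist_torque"],s["opening"],s["qpos"])
crop(f,200,180,440,340,3,"c11.png")
```

```text
pos [430.3  77.4  96. ] rot [ 3.141e+00 -1.100e-03  8.945e-01] F [-0.3  0.   6.9] t 15.22
turn [ 0.0006 -0.0011  0.0635] n 1 each [ 0.0006 -0.0011  0.0635]
shift [-0.0007 -0.0003  0.    ] n 1 each [-0.0007 -0.0003  0.    ]
[ 0.23891463  0.01170328 -0.0369664 ] 0.17659560709733943 [ 1.74342247e-01  2.60416174e-01  2.14023965e+00  4.05021365e-04
  7.39729411e-01 -7.20468756e-01]
```

View pics/c11.png

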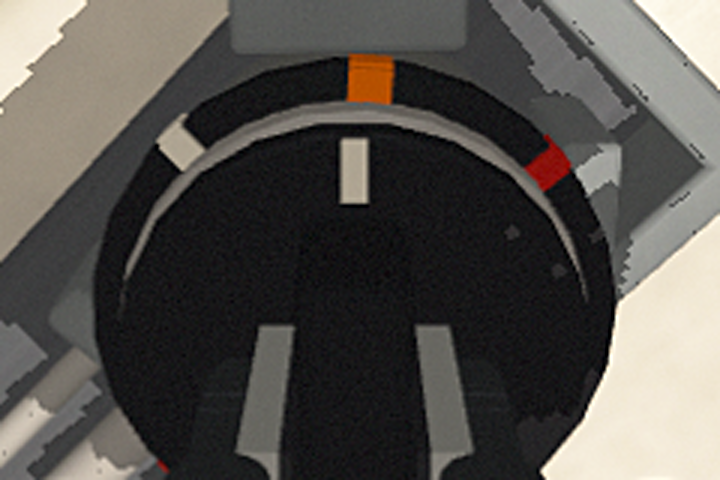

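The pointer (crop 354,170) still stands about 0.07 rad before the orange mark (371,80).

>>> arm_command([
  [0, 0, 0, 0, 0, 0.04],
  [0, 0, 0, 0, 0, 0.036],
  [0, 0, 0, 0, 0, 0],
  [0, 0, 0, 0, 0, 0],
  [0, 0, 0, 0, 0, 0],
])

```text
clock: 15.63
eef_pos: [430.2, 77.4, 96.1]
tcp_rot: [3.141, -0.001, 0.82]
contact_force: [-0.3, 1.7, 6.7]
opening: 0.175
```

Run:
```python
from marks import *
f=dict(r.grab_frame("wrist")); s=r.sense(); plan((429.6,77.1,96),1.616-.785); print(s["wrist_torque"],s["opening"])
crop(f,200,180,440,340,3,"c12.png")
C=np.array([430.2,77.2])
ang=lambda c,z:(lambda p:(np.linalg.norm(p[:2]-C),np.arctan2(*-(p[:2]-C)[[1,0]])))(onz(f,*c,z))
for n,l in blobs(f,(200,180,440,340)).items():
    for c,a in l: print(n,c.round(1),a,ang(c,76))
im=f["image"]; h=cv2.cvtColor(im,cv2.COLOR_BGR2HSV); m=((h[...,1]<60)&(h[...,2]>120)).astype(np.uint8); m[:222]=0;m[252:]=0;m[:,:305]=0;m[:,330:]=0
k,l,st,c=cv2.connectedComponentsWithStats(m)
for i in range(1,k): print("ptr",c[i].round(1),st[i],ang(c[i],89))
g=dict(r.grab_frame("scene")); crop(g,230,170,370,310,5,"s12.png"); cv2.imwrite("pics/s12f.png",g["image"])
```

```text
pos [430.2  77.4  96.1] rot [ 3.1411e+00 -1.1000e-03  8.1980e-01] F [-0.7  1.9  6.6] t 15.68
turn [ 0.0005 -0.0011 -0.0112] n 1 each [ 0.0005 -0.0011 -0.0112]
shift [-0.0007 -0.0003  0.0001] n 1 each [-0.0007 -0.0003  0.0001]
[ 2.87833559e-01  2.29691118e-03 -2.15615618e-04] 0.1742429038941201
orange [316.5 205.5] 224 (np.float64(43.67538146817816), np.float64(-0.7370304383254135))
red [378.6 230.6] 144 (np.float64(43.180945299617925), np.float64(-1.520926218109881))
ptr [317.5 236.5] [314 226   8  22 176] (np.float64(32.16741810315413), np.float64(-0.7467934627422441))
```

View pics/c12.png

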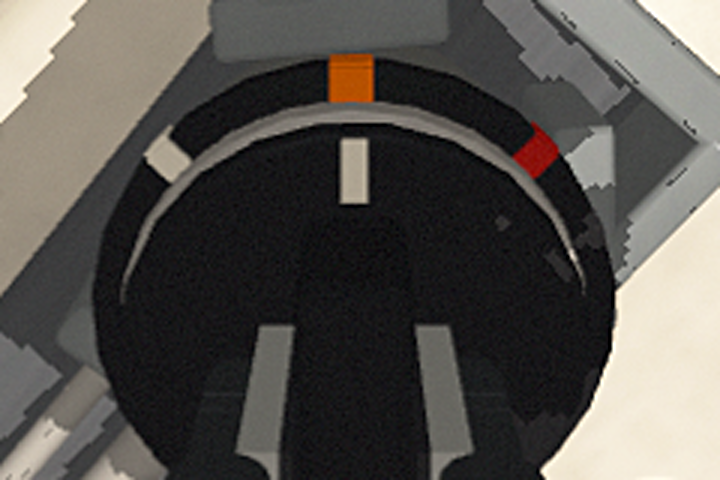

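View pics/s12f.png

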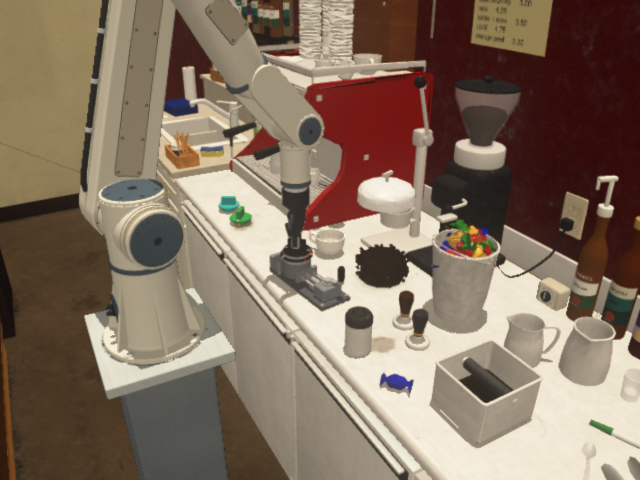

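The pointer is 0.01 rad past the orange mark and the cup hasn't turned (orange mark at -0.737 rad now, -0.740 before). The flange is seated with about 6 N, the crank is still at its stop, and the bystanders are untouched. I'm handing it in.

Run:
```python
from rig import r
s=r.sense(); print(s["clock"],s["opening"],s["contact_force"]); print(r.sign_off())
```

```text
15.7333 0.17534890604147074 [-1.7209382   1.59061195  6.30343094]
the job is handed in; nothing more can be done
None
```

The job is done and handed in at 15.7 s, with the gripper still holding the lid at the half-way marks.

**What I did**
- I cranked the handle clockwise to its hard stop. The force rose to about 29 N at the predicted 5.6 rad position, and the jaw moved up against the cup.
- I gripped the black lid by its bar and lowered it with its pointer on the cup's white mark, so both lugs went through the gaps. The flange touched the rim at the expected height (TCP 96 mm).
- I turned the lid clockwise to the orange marks.

**Last checks**
- **Lid angle:** the visible pointer is about 0.01 rad past its orange mark. The far pointer was hidden, and I could not measure the sprung ring, which may lag the lid by up to 0.1 rad.
- **Lid seating and grip:** it presses on the rim with about 6 N. The gripper opening is 15 mm with a 50 N grip.
- **Cup:** it has not turned since clamping (orange mark at -0.737 rad, -0.740 before).
- **Bystanders:** the shaker, large cup and sweet look unmoved in the scene view. I did not measure their positions.

No check failed. Camera and arm positions differed by 1–2 mm, within the stated calibration. Pressing the lid down briefly reached 19 N before I eased off.

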